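# Sort the full rusk tins from the empty ones

## Task

Three closed rusk tins on the nursery ledge look alike, but only one or two of them are full: lift each one to feel its weight. Stand the full tins on the raised birch step and the empty ones in the grey wash-up tray, set down gently and kept upright all along, side by side and not stacked. Leave the toy tractor, the baby food jar, the night light and the spoon where they are.

Things in the scene. Friction and masses are not known exactly. Their poses are not given: they have to be found in the camera images.
- tin_1: closed square tin, white painted steel with a flush aluminium lid, 60 x 60 mm, 90 mm tall, all three alike outside. Origin: centre of the underside; z up, x and y square to its sides. Empty it weighs 0.10 to 0.14 kg, full of rusks 0.34 to 0.55 kg; nothing outside shows which. One or two of the three are full. The contents lie loose inside with 1 to 3 mm of play. Starts upright on the work surface
- tin_2: closed square tin, white painted steel with a flush aluminium lid, 60 x 60 mm, 90 mm tall, all three alike outside. Origin: centre of the underside; z up, x and y square to its sides. Empty it weighs 0.10 to 0.14 kg, full of rusks 0.34 to 0.55 kg; nothing outside shows which. One or two of the three are full. The contents lie loose inside with 1 to 3 mm of play. Starts upright on the work surface
- tin_3: closed square tin, white painted steel with a flush aluminium lid, 60 x 60 mm, 90 mm tall, all three alike outside. Origin: centre of the underside; z up, x and y square to its sides. Empty it weighs 0.10 to 0.14 kg, full of rusks 0.34 to 0.55 kg; nothing outside shows which. One or two of the three are full. The contents lie loose inside with 1 to 3 mm of play. Starts upright on the work surface
- birch_step: fixed raised birch step, a flat board on two short uprights, 240 mm along its x, 150 mm along its y, top 50 mm above the work surface, no rim; room for two tins in a row along its x. Origin: centre of the underside. It stands left or right of the tins, long side roughly along the robot's forward direction
- step_top (a point): centre of the birch step's top face; same axes as the step
- wash_tray: fixed grey plastic open tray, outside 240 mm along its x, 160 mm along its y, 28 mm tall, walls and floor 6 mm thick; room for two tins in a row along its x. Origin: centre of the underside. It stands on the other side from the step, long side roughly along the robot's forward direction
- wash_tray_in (a point): centre of the wash tray's inner floor, 6 mm above the work surface; same axes as the tray
- tractor: wooden toy tractor with rubber wheels, 105 mm long along its x, 88 mm wide, 90 mm tall, beyond the tins; leave it. Origin: centre of the underside
- food_jar: closed glass baby food jar, 64 mm diameter, 85 mm tall, beyond the tins; leave it. Origin: centre of the underside
- night_light: clear acrylic night light on a round white base 84 mm in diameter, with a push switch on its side, 102 mm tall, beyond the tins; leave it. Origin: centre of the underside
- spoon: spoon 150 mm long along its x, lying flat beyond the tins, roughly along the forward direction, at most 25 mm high; leave it. Origin: centre of the underside

How it is judged (in metres and radians):
At the end, for the whole second after the job is handed in: Each full tin (bears over 2.3 N on its support) stands at rest on top of the birch step, its centre at least 15 mm inside the edges; each empty one (under 2.3 N) stands at rest on the floor of the wash tray. All are within 4 degrees of upright, none stacked (((x of tin_1 in the frame of step_top between -0.105 and 0.105 m and y of tin_1 in the frame of step_top between -0.06 and 0.06 m and z of tin_1 in the frame of step_top between -0.004 and 0.006 m and contact force between tin_1 and birch_step above 2.3 N) or (x of tin_1 in the frame of wash_tray_in between -0.115 and 0.115 m and y of tin_1 in the frame of wash_tray_in between -0.075 and 0.075 m and z of tin_1 in the frame of wash_tray_in between -0.004 and 0.006 m and contact force between tin_1 and wash_tray between 0.3 and 2.3 N)) and angle between each of tin_1, tin_2, tin_3's own z axis and vertical below 0.08 rad and linear speed of each of tin_1, tin_2, tin_3 below 0.02 m/s and ((x of tin_2 in the frame of step_top between -0.105 and 0.105 m and y of tin_2 in the frame of step_top between -0.06 and 0.06 m and z of tin_2 in the frame of step_top between -0.004 and 0.006 m and contact force between tin_2 and birch_step above 2.3 N) or (x of tin_2 in the frame of wash_tray_in between -0.115 and 0.115 m and y of tin_2 in the frame of wash_tray_in between -0.075 and 0.075 m and z of tin_2 in the frame of wash_tray_in between -0.004 and 0.006 m and contact force between tin_2 and wash_tray between 0.3 and 2.3 N)) and ((x of tin_3 in the frame of step_top between -0.105 and 0.105 m and y of tin_3 in the frame of step_top between -0.06 and 0.06 m and z of tin_3 in the frame of step_top between -0.004 and 0.006 m and contact force between tin_3 and birch_step above 2.3 N) or (x of tin_3 in the frame of wash_tray_in between -0.115 and 0.115 m and y of tin_3 in the frame of wash_tray_in between -0.075 and 0.075 m and z of tin_3 in the frame of wash_tray_in between -0.004 and 0.006 m and contact force between tin_3 and wash_tray between 0.3 and 2.3 N))); the robot touches nothing.
It fails at once if a tin is tipped by more than 35 degrees (angle between any of tin_1, tin_2, tin_3's own z axis and vertical above 0.61 rad).
It fails at once if a tin is dropped on the step or into the tray: faster than 0.7 m/s (a fall of about 25 mm) within 20 mm of it ((x of tin_1 in the frame of step_top between -0.105 and 0.105 m and y of tin_1 in the frame of step_top between -0.06 and 0.06 m and z of tin_1 in the frame of step_top between -0.01 and 0.02 m and linear speed of tin_1 above 0.7 m/s) or (x of tin_1 in the frame of wash_tray_in between -0.115 and 0.115 m and y of tin_1 in the frame of wash_tray_in between -0.075 and 0.075 m and z of tin_1 in the frame of wash_tray_in between -0.01 and 0.02 m and linear speed of tin_1 above 0.7 m/s) or (x of tin_2 in the frame of step_top between -0.105 and 0.105 m and y of tin_2 in the frame of step_top between -0.06 and 0.06 m and z of tin_2 in the frame of step_top between -0.01 and 0.02 m and linear speed of tin_2 above 0.7 m/s) or (x of tin_2 in the frame of wash_tray_in between -0.115 and 0.115 m and y of tin_2 in the frame of wash_tray_in between -0.075 and 0.075 m and z of tin_2 in the frame of wash_tray_in between -0.01 and 0.02 m and linear speed of tin_2 above 0.7 m/s) or (x of tin_3 in the frame of step_top between -0.105 and 0.105 m and y of tin_3 in the frame of step_top between -0.06 and 0.06 m and z of tin_3 in the frame of step_top between -0.01 and 0.02 m and linear speed of tin_3 above 0.7 m/s) or (x of tin_3 in the frame of wash_tray_in between -0.115 and 0.115 m and y of tin_3 in the frame of wash_tray_in between -0.075 and 0.075 m and z of tin_3 in the frame of wash_tray_in between -0.01 and 0.02 m and linear speed of tin_3 above 0.7 m/s)).
It fails at once if the tractor, jar, night light or spoon is moved by more than 30 mm (distance of any of tractor, food_jar, night_light, spoon from where it was at the start of the episode above 0.03 m).
It fails at once if the tractor, jar or night light is tipped by more than 20 degrees (angle between any of tractor, food_jar, night_light's own z axis and vertical above 0.35 rad).
It also fails if it takes over 72 s, if anything falls off the work surface, if the arm or the gripper's body presses on something with over 40 N, if the wrist force passes 120 N, or if a joint passes its speed limit or range.

## Robot

A 6-joint arm with a two-finger parallel gripper is mounted at the origin on the work surface. World frame = base frame: x ahead of the robot, y to its left, z up, the work surface at z = 0. Lengths are in mm, angles in rad, forces in N, time in s.
With the tool pointing down it reaches from about 350 to 775 mm from the base axis. Payload 7.3 kg.
Tool frame: the origin (TCP) lies on the centre line of the jaws, within the pads' length; the fingertips stand ahead of it and the grasp point (between the pads) lies 3 mm ahead of it (finger_overhang is the x of the fingertips in the tool frame, in mm); x points along the fingers, y is the direction in which the jaws open and shut, and the axes are right-handed (so a half turn about x gives the same grasp; the last joint's range is limited). The gripper opens to 92 mm and grips with 3 to 60 N. Pads are 19 mm wide; open, the fingers measure 130 mm over their backs; the gripper's body (75 mm by 190 mm) begins 47 mm behind the grasp point.
Start: joints at [1.006, 0.342, 1.524, -0, 1.275, -0.146], TCP at [213.486, 479.653, 248.741] pointing down, gripper open.
Joint ranges: [-2.53, 2.53], [-0.77, 2.02], [0.04, 2.7], [-1, 4.14], [0.28, 2.66], [-3.11, 3.11]. Speed limits (rad/s): [2.57, 2.57, 3.14, 3.14, 3.14, 3.14].

## Interface

Orientations are given as a unit quaternion [x, y, z, w].
In Python, from workcell import * gives the robot as it stands.
- The arm moves only by the tool apply_moves, never from a script. Its argument "rows" is a list of rows, each a list of 3 entries, a list of its own where there are three numbers: the shift along the tool's x, y, z in mm, then the turn, a rotation vector about the tool's x, y, z in rad, then the gripper's target within -1 to 1 (fully open at 1, half-way at 0, shut at -1). In form: [[[dx, dy, dz], [ax, ay, az], grip], ...]. A call has 1 to 8 rows; each row shifts and turns the pose as measured when the row begins, along the tool's axes as they then stand; what a row does not reach is not made up. A row lasts 1/8 s, in which the tool goes at most 62.5 mm and 10.7 degrees, less where a joint would pass 70% of its speed; a pose out of reach is approached as far as the arm can. A call is refused whole if a number of a shift passes 62.5 or a number of a turn 0.188, either way. A call with a gripper value outside its range is refused whole. The fingers move at their own pace and stop on an object; "newtons" is the grip in N (left out, the last holds). Time passes only in rows, so rows that do not move let the fingers close. It gives the time, the measured TCP pose, the force and the opening at its end, in the units of the state.
- state(): the state, without advancing time (a new reading comes with each control period).
- grab_frame(name): name is "scene" or "top" or "wrist"; returns the picture (400x640x3 uint8, red, green, blue); there is no depth.
- camera_params(name): a dict with "fx", "fy", "cx", "cy" (pixels), "k1" (the pictures are not rectified: a ray, as slopes to the right and down, at radius r is drawn at 1 + k1 r^2 times it, then the intrinsics apply), "view" (4x4, takes a point from world to camera coordinates); the wrist camera has in their place "T_tool_cam" (4x4, takes a point from camera to tool coordinates, whose origin is the TCP and whose axes are the tool frame's). Camera axes: x right, y up, looking along -z (the intrinsics and any distortion apply to the point x, -y, -z); pixel columns grow to the right and rows downward; lengths in mm; the calibration is good to about 2 mm. A picture is of the moment at which its call begins: read the wrist's pose just before it. camera_params takes no time and is no camera call.
- sign_off(): hands the job in, once; it reports no verdict.
Trained networks look in the newest picture that a camera, given by its name, has taken for a name from the list of things; names that differ only in an ending like _2 or _b are one class to them, and where a whole thing is asked for, a point or a joint stands for the part that bears it (a point fixed in the world has none). Each returns a list of dicts, best first, with "score" (0 to 1); they miss things now and then, are a little off and sometimes report something else, mostly with a low value. They report only what shows in the picture. A call takes as long as a camera call.
- masks_of(camera, query): "mask" (400x640 bool, what is visible of it) and "box" ([left, top, right, bottom] in pixels, round what is visible of it).
The state is a dict: "time": time; "qpos": joint angles; "joint_vel": joint speeds; "effort": joint torques, N m; "tool_pos": TCP position; "orientation": TCP orientation; "wrist_force": force on the tool from outside, world axes, zero at the start; "moment": the same for the moment, N m; "width": finger opening in mm.
Only numpy, scipy, OpenCV 4.12 (cv2) and the standard library are available. Lean on these libraries where they do the work, as an engineer would, in place of code of your own. Each camera call takes 0.05 s, during which the arm holds its last target.

## Working session

There is one attempt and no reset: what is moved stays moved. The work goes in short steps, Python scripts to look and compute and a tool call to move; the robot and the scene stay as the last step left them, time stands still between calls to the robot, and variables do not carry over. Pictures are saved under pics/ and viewed, and the job is handed in when it is done.

Besides the shell and the picture viewer there is one more tool, called after "Request:" by a JSON object that holds its "method" and its "body". apply_moves: Moves the arm, as the interface text tells. Its arguments: {"type":"object","properties":{"rows":{"type":"array"},"newtons":{"type":"number"}},"required":["rows"]}

```bash
mkdir -p pics; ls; python3 - <<'E'
from workcell import *
import cv2
s=state();print({k:s[k] for k in s})
for c in ("scene","top","wrist"):
    im=grab_frame(c); cv2.imwrite(f"pics/{c}0.png",im[:,:,::-1]); print(c,camera_params(c))
for q in ("tin_1","birch_step","wash_tray","tractor","food_jar","night_light","spoon"):
    for r in masks_of("top",q): print(q,round(r["score"],2),[round(v) for v in r["box"]],r["mask"].sum())
E
```

```text
pics
{'time': 0.0, 'qpos': array([ 1.00602905e+00,  3.42688062e-01,  1.52503246e+00, -4.64187776e-05,
        1.27541008e+00, -1.45977289e-01]), 'joint_vel': array([ 0.00072023,  0.00275882, -0.00048428, -0.00113215, -0.00012901,
        0.00048941]), 'effort': array([-1.08337135e-03, -4.31255758e+01, -2.44209892e+01,  7.15199788e-02,
        5.63196768e-02, -1.09551365e-04]), 'tool_pos': array([213.26562284, 479.30849779, 248.05754733]), 'orientation': array([ 0.14646502,  0.69183661, -0.14749548,  0.69148766]), 'wrist_force': array([ 0.93587669,  0.90061098, -0.78439939]), 'moment': array([-0.00807052, -0.03066577, -0.00683954]), 'width': 91.93000353630569}
scene {'fx': 457.7973338379182, 'fy': 457.7973338379182, 'cx': 322.29390405974084, 'cy': 199.1975037616625, 'k1': -0.10871976733000341, 'view': array([[ 1.21990001e-01,  9.92388399e-01,  1.68435372e-02,
        -9.32521238e+01],
       [-8.04818863e-01,  8.89730623e-02,  5.86813762e-01,
         4.55111616e+02],
       [ 5.80848549e-01, -8.51414082e-02,  8.09546727e-01,
        -1.43117153e+03],
       [ 0.00000000e+00,  0.00000
[... 719 characters left out ...]
54449347e-01, -9.67085932e-01,
        -1.35611223e+02],
       [ 9.99999791e-01,  4.35001432e-04, -4.78756812e-04,
        -5.04048736e-01],
       [ 2.98864407e-04, -9.67086005e-01, -2.54449543e-01,
        -6.75397627e+01],
       [ 0.00000000e+00,  0.00000000e+00,  0.00000000e+00,
         1.00000000e+00]])}
tin_1 0.89 [342, 257, 382, 293] 829
tin_1 0.85 [265, 248, 297, 278] 768
tin_1 0.63 [308, 186, 334, 216] 772
birch_step 0.63 [408, 216, 488, 318] 6249
birch_step 0.45 [159, 204, 239, 306] 6312
wash_tray 0.6 [159, 206, 236, 308] 6231
tractor 0.8 [397, 128, 438, 184] 1438
food_jar 0.82 [322, 139, 349, 170] 614
night_light 0.89 [217, 133, 251, 177] 953
spoon 0.75 [286, 116, 308, 172] 470
```

View pics/top0.png

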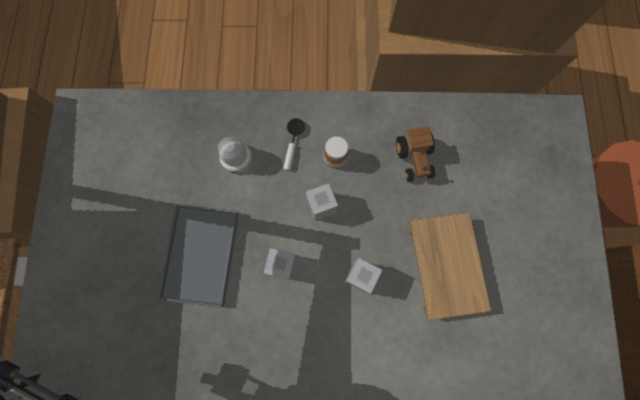

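View pics/scene0.png

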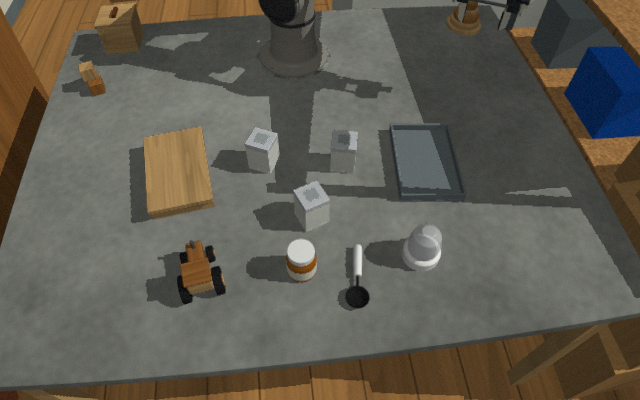

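View pics/wrist0.png

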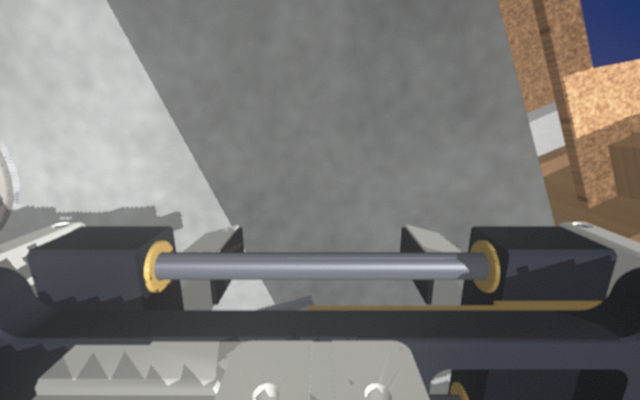

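The top picture shows the tray on the left (about 200,257) and the step on the right (450,267). The tins are at (321,199), (280,264) and (364,276), with the bystanders beyond them. Next I fit box silhouettes to the masks in both fixed cameras.

```bash
cat > h.py <<'E'
import numpy as np, cv2
from workcell import *
from scipy.optimize import minimize
from scipy.spatial.transform import Rotation as R
def proj(c,P,view=None):
    p=camera_params(c); V=p["view"] if view is None else view
    P=np.atleast_2d(P); q=P@V[:3,:3].T+V[:3,3]
    a=q[:,0]/-q[:,2]; b=-q[:,1]/-q[:,2]
    f=1+p["k1"]*(a*a+b*b)
    return np.c_[p["cx"]+p["fx"]*a*f,p["cy"]+p["fy"]*b*f]
def wview(s):
    T=np.eye(4);T[:3,:3]=R.from_quat(s["orientation"]).as_matrix();T[:3,3]=s["tool_pos"]
    return np.linalg.inv(T@camera_params("wrist")["T_tool_cam"])
def box(x,y,yaw,L,W,z0,z1):
    c,s=np.cos(yaw),np.sin(yaw)
    return np.array([[x+c*a*L/2-s*b*W/2,y+s*a*L/2+c*b*W/2,z] for z in(z0,z1) for a,b in((-1,-1),(1,-1),(1,1),(-1,1))])
def sil(pts,S=4):
    im=np.zeros((400*S,640*S),np.uint8)
    h=cv2.convexHull(((pts+.5)*S).astype(np.float32)).round().astype(np.int32)
    cv2.fillConvexPoly(im,h,1);return cv2.resize(im*255,(640,400),interpolation=cv2.INTER_AREA)/255.
def fit(obs,x0,L,W,z0,z1):
    # obs list of (cam,mask,view)
    def cost(v):
        t=0
        for c,m,V in obs:
            s=sil(proj(c,box(v[0],v[1],v[2]/100,L,W,z0,z1),V)); i=np.minimum(s,m).sum(); t+=1-i/np.maximum(s,m).sum()
        return t/len(obs)
    best=None
    for y in x0[2]:
        r=minimize(cost,[x0[0],x0[1],y*100],method="Nelder-Mead",options=dict(initial_simplex=np.array([[x0[0],x0[1],y*100]]+[[x0[0]+d[0],x0[1]+d[1],y*100+d[2]] for d in((15,0,0),(0,15,0),(0,0,15))]),maxiter=120))
        if best is None or r.fun<best.fun: best=r
    return best.x*[1,1,.01],best.fun
def ground(c,uv,z):
    p=camera_params(c);V=p["view"]
    a0=np.array([(uv[0]-p["cx"])/p["fx"],(uv[1]-p["cy"])/p["fy"]]);a=a0.copy()
    for _ in range(10): a=a0/(1+p["k1"]*(a@a))
    d=V[:3,:3].T@np.array([a[0],-a[1],-1]); o=-V[:3,:3].T@V[:3,3]
    return o+d*(z-o[2])/d[2]
E
cat > fit0.py <<'E'
from h import *
grab_frame("top");T={q:masks_of("top",q) for q in("tin_1","birch_step","wash_tray","tractor","food_jar","night_light","spoon")}
grab_frame("scene");S={q:masks_of("scene",q) for q in T}
def match(q,p,thr=80):
    out=[]
    for r in S[q]:
        b=r["box"];u=proj("scene",p)[0]
        d=np.hypot((b[0]+b[2])/2-u[0],(b[1]+b[3])/2-u[1])
        out.append((d,r))
    out.sort(key=lambda t:t[0]); return out[0] if out else (999,None)
ims={c:grab_frame(c)[:,:,::-1].copy() for c in("top","scene")}
def go(q,r,L,W,z0,z1,yaws):
    b=r["box"]; g=ground("top",((b[0]+b[2])/2,(b[1]+b[3])/2),(z0+z1)/2)
    d,s=match(q,g); obs=[("top",r["mask"],None)]
    for nm in(1,2):
        v,f=fit(obs,(g[0],g[1],yaws),L,W,z0,z1); print(q,"top" if nm==1 else "both",v.round(3),round(f,3),"d",round(d))
        if s is None or d>20: break
        obs.append(("scene",s["mask"],None))
    for c in ims:
        p=proj(c,box(*v,L,W,z0,z1))
        for k in(0,4): cv2.polylines(ims[c],[(p[k:k+4]*16).round().astype(int)],True,(0,0,255) if k else (0,255,0),1,cv2.LINE_AA,4)
for r in T["tin_1"][:3]: go("tin_1",r,60,60,0,90,(-.6,-.2,.2,.6))
go("birch_step",T["birch_step"][0],240,150,35,50,(-.2,.2))
if T["wash_tray"]: go("wash_tray",T["wash_tray"][0],240,160,0,28,(-.2,.2))
for q,h in(("tractor",45),("food_jar",42),("night_light",50),("spoon",5)):
    if T[q]:
        b=T[q][0]["box"]; print(q,ground("top",((b[0]+b[2])/2,(b[1]+b[3])/2),h).round())
cv2.imwrite("pics/ft.png",cv2.resize(ims["top"][100:330,140:510],None,fx=2,fy=2,interpolation=cv2.INTER_CUBIC))
cv2.imwrite("pics/fs.png",cv2.resize(ims["scene"][100:330,120:490],None,fx=2,fy=2,interpolation=cv2.INTER_CUBIC))
E
python3 fit0.py
```

```text
tin_1 top [ 4.60649e+02  8.78600e+01 -2.19000e-01] 0.053 d 1
tin_1 both [ 4.6085e+02  8.7735e+01 -2.0600e-01] 0.057 d 1
tin_1 top [ 6.15542e+02 -8.83000e+00  4.06000e-01] 0.083 d 1Traceback (most recent call last):
  File "fit0.py", line 22, in <module>
    for r in T["tin_1"][:3]: go("tin_1",r,60,60,0,90,(-.6,-.2,.2,.6))
                             ~~^^^^^^^^^^^^^^^^^^^^^^^^^^^^^^^^^^^^^^
  File "fit0.py", line 16, in go
    v,f=fit(obs,(g[0],g[1],yaws),L,W,z0,z1); print(q,"top" if nm==1 else "both",v.round(3),round(f,3),"d",round(d))
        ~~~^^^^^^^^^^^^^^^^^^^^^^^^^^^^^^^^
  File "h.py", line 30, in fit
    r=minimize(cost,[x0[0],x0[1],y*100],method="Nelder-Mead",options=dict(initial_simplex=np.array([[x0[0],x0[1],y*100]]+[[x0[0]+d[0],x0[1]+d[1],y*100+d[2]] for d in((15,0,0),(0,15,0),(0,0,15))]),maxiter=120))
    res = _minimize_neldermead(fun, x0, args, callback, bounds=bounds,
                               **options)
    fxr = func(xr)
    fx = function(np.copy(x), *(wrapper_args + args))
  File "h.py", line 26, in cost
    s=sil(proj(c,box(v[0],v[1],v[2]/100,L,W,z0,z1),V)); i=np.minimum(s,m).sum(); t+=1-i/np.maximum(s,m).sum()
          ~~~~^^^^^^^^^^^^^^^^^^^^^^^^^^^^^^^^^^^^^^^
  File "h.py", line 6, in proj
    p=camera_params(c); V=p["view"] if view is None else view
ValueError: time passes only in moves, steps and waits
```

```bash
python3 - <<'E'
from workcell import *
import pickle
pickle.dump({c:camera_params(c) for c in("scene","top","wrist")},open("cp.pkl","wb"))
E
sed -i 's/^from workcell import \*/from workcell import *\nimport pickle\n_C=pickle.load(open("cp.pkl","rb"))\ndef camera_params(c): return _C[c]/' h.py
python3 fit0.py; python3 -c "
from h import *; print(state()['time'])"
```

```text
tin_1 top [ 6.15741e+02 -7.45900e+00  3.50000e-01] 0.071 d 1
tin_1 both [ 6.15713e+02 -7.98400e+00  3.56000e-01] 0.062 d 1
tin_1 top [ 435.666 -110.039   -0.468] 0.042 d 1
tin_1 both [ 435.529 -110.104   -0.458] 0.051 d 1
tin_1 top [ 4.60776e+02  8.76090e+01 -2.25000e-01] 0.041 d 3
tin_1 both [ 4.61047e+02  8.80260e+01 -2.14000e-01] 0.044 d 3
birch_step top [ 4.64748e+02 -3.22446e+02  1.41000e-01] 0.024 d 11
birch_step both [ 4.66330e+02 -3.21716e+02  1.41000e-01] 0.047 d 11
wash_tray top [ 4.84753e+02  2.97354e+02 -1.06000e-01] 0.024 d 5
wash_tray both [ 4.84270e+02  2.98059e+02 -1.03000e-01] 0.029 d 5
tractor [ 740. -257.   45.]
night_light [737. 217.  50.]
spoon [780.  63.   5.]
2.3
```

View pics/ft.png

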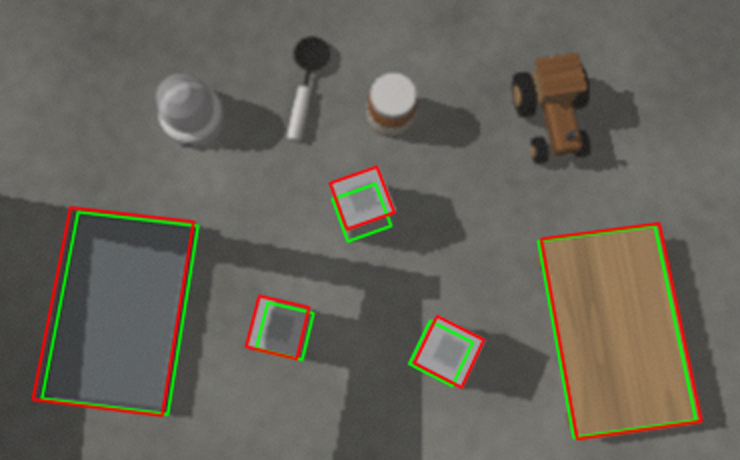

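View pics/fs.png

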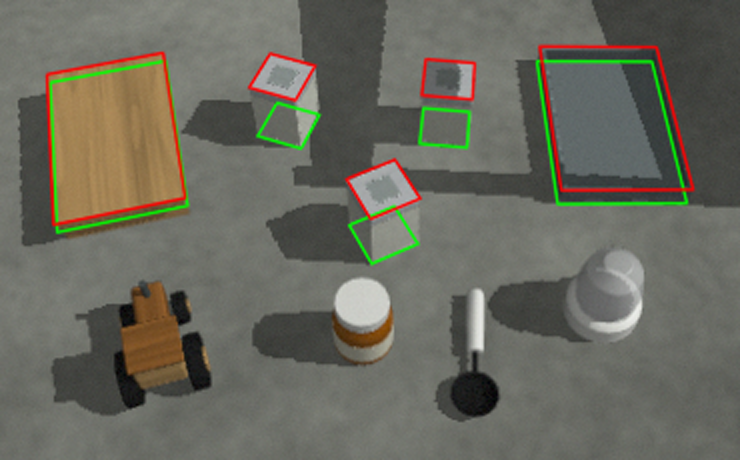

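```bash
cat > p.py <<'E'
from h import *
def plan(x,y,z,a):
    s=state();M=R.from_quat(s["orientation"]).as_matrix()
    def go(a):
        T=np.c_[[0,0,-1],[np.cos(a),np.sin(a),0],[np.sin(a),-np.cos(a),0]]
        return R.from_matrix(M.T@T).as_rotvec()
    r=min((go(a),go(a+np.pi)),key=np.linalg.norm)
    d=M.T@(np.array([x,y,z])-s["tool_pos"])
    j=np.degrees(np.arctan2(M[1,1],M[0,1]))
    print("t",round(s["time"],2),"pos",s["tool_pos"].round(1),"jaw deg",j.round(1),"w",round(s["width"],1),"F",s["wrist_force"].round(2),"q6",s["qpos"].round(2))
    print("d tool",d.round(1),"rot",r.round(3))
E
python3 - <<'E'
from p import *
import workcell;print([n for n in dir(workcell) if n[0]!='_'])
print(getattr(workcell,"finger_overhang",None))
plan(461,88,180,-0.21+np.pi/2)
E
```

```text
['Unreachable', 'camera_params', 'finger_overhang', 'grab_frame', 'masks_of', 'sign_off', 'state']
22.0
t 2.3 pos [213.5 479.7 248.7] jaw deg 66.0 w 91.8 F [0.6  0.16 0.1 ] q6 [ 1.01  0.34  1.52 -0.    1.28 -0.15]
d tool [  68.7 -257.2  385.4] rot [-0.209  0.    -0.   ]
```

Request:
{"method": "apply_moves", "body": {"rows": [[[8, -32, 48], [0, 0, 0], 1], [[8, -32, 48], [0, 0, 0], 1], [[8, -32, 48], [0, 0, 0], 1], [[8, -32, 48], [0, 0, 0], 1], [[8, -32, 48], [0, 0, 0], 1], [[8, -32, 48], [0, 0, 0], 1], [[8, -32, 48], [-0.1, 0, 0], 1], [[4, -20, 30], [-0.1, 0, 0], 1]], "newtons": 40}}

```text
time: 3.3
tool_pos: [459.4, 102.4, 188.1]
orientation: [0.075, 0.701, -0.071, 0.705]
wrist_force: [-0.1, 0.4, 0.5]
width: 91.9
```

```bash
python3 - <<'E'
from p import *
plan(461,88,110,-0.21+np.pi/2)
E
```

```text
t 3.3 pos [459.4 102.4 188.1] jaw deg 78.2 w 91.9 F [-0.1   0.4   0.51] q6 [ 0.05  0.3   1.77  0.    1.07 -1.31]
d tool [ 78.  -14.2   4.1] rot [ 0.003  0.005 -0.005]
```

Request:
{"method": "apply_moves", "body": {"rows": [[[20, -7, 2], [0, 0, 0], 1], [[20, -7, 2], [0, 0, 0], 1], [[20, 0, 0], [0, 0, 0], 1], [[0, 0, 0], [0, 0, 0], 1]]}}

```text
time: 3.8
tool_pos: [463.3, 84.4, 126.6]
orientation: [0.076, 0.7, -0.073, 0.706]
wrist_force: [0.4, -0.7, 0.7]
width: 91.9
```

```bash
python3 - <<'E'
from p import *
plan(461,88,60,-0.21+np.pi/2)
s=state();im=grab_frame("wrist")[:,:,::-1].copy()
p=proj("wrist",box(461,88,-.214,60,60,0,90),wview(s))
for k in(0,4): cv2.polylines(im,[p[k:k+4].round().astype(int)],True,(0,0,255) if k else (0,255,0),1)
cv2.imwrite("pics/w1.png",im)
E
```

```text
t 3.8 pos [463.3  84.4 126.6] jaw deg 77.9 w 91.9 F [ 0.4  -0.7   0.67] q6 [ 0.01  0.39  1.84  0.    0.9  -1.35]
d tool [66.6  2.7 -3.5] rot [-0.001  0.007 -0.006]
```

View pics/w1.png

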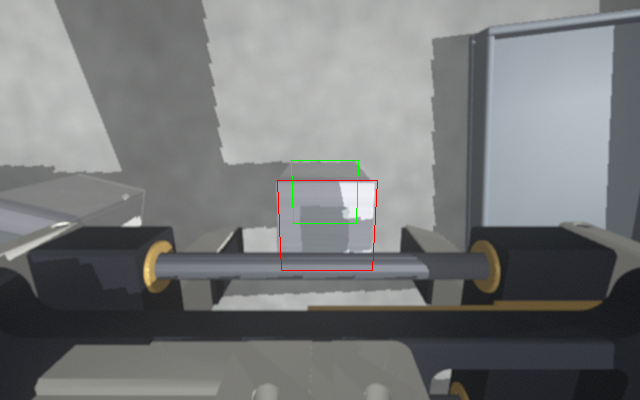

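The overlay matches the tin: red lid outline at x 278–378, between the fingers. I go down and grip.

Request:
{"method": "apply_moves", "body": {"rows": [[[22, 2.5, -3.5], [0, 0.005, -0.005], 1], [[22, 0, 0], [0, 0, 0], 1], [[20, 0, 0], [0, 0, 0], 1], [[0, 0, 0], [0, 0, 0], 1], [[0, 0, 0], [0, 0, 0], -1], [[0, 0, 0], [0, 0, 0], -1], [[0, 0, 0], [0, 0, 0], -1], [[0, 0, 0], [0, 0, 0], -1]], "newtons": 40}}

```text
time: 4.85
tool_pos: [466.9, 88.8, 69.7]
orientation: [0.075, 0.697, -0.073, 0.71]
wrist_force: [0.3, -0.2, -4.7]
width: 59.7
```

```bash
cat >> p.py <<'E'
def force(n=6):
    F=[]
    for i in range(n): grab_frame("top");F.append(state()["wrist_force"])
    print("F mean",np.mean(F,0).round(2),"sd",np.std(F,0).round(2))
E
python3 - <<'E'
from p import *
force();plan(461,88,60,-0.21+np.pi/2)
E
```

```text
F mean [-0.93 -1.22  2.47] sd [0.28 0.4  1.18]
t 5.15 pos [466.9  88.9  69.6] jaw deg 78.0 w 60.0 F [-0.94 -1.12  4.37] q6 [ 0.03  0.48  1.9  -0.    0.75 -1.33]
d tool [ 9.5 -2.1 -5.8] rot [ 0.001  0.018 -0.004]
```

Request:
{"method": "apply_moves", "body": {"rows": [[[-20, 0, 0], [0, 0, 0], -1], [[-25, 0, 0], [0, 0, 0], -1], [[-25, 0, 0], [0, 0, 0], -1], [[-25, 0, 0], [0, 0, 0], -1], [[0, 0, 0], [0, 0, 0], -1], [[0, 0, 0], [0, 0, 0], -1]]}}

```text
time: 5.9
tool_pos: [462.0, 89.2, 162.6]
orientation: [0.074, 0.7, -0.073, 0.706]
wrist_force: [-0.5, -0.6, -4.8]
width: 59.9
```

```bash
python3 - <<'E'
from p import *
force();plan(461,88,160,-0.21+np.pi/2)
E
```

```text
F mean [-0.19  0.1  -3.84] sd [0.45 0.49 0.35]
t 6.2 pos [462.6  89.2 163.2] jaw deg 78.0 w 60.1 F [-0.28 -0.04 -3.59] q6 [ 0.03  0.33  1.8   0.    1.   -1.33]
d tool [ 3.2 -1.5 -1.3] rot [ 0.001  0.009 -0.003]
```

Tin A reads about 3.8 N of lift, so it is full and goes on the step.

```bash
python3 - <<'E'
from p import *
plan(531.6,-312.5,200,0.141+np.pi/2)
E
```

```text
t 6.2 pos [462.6  89.2 163.2] jaw deg 78.0 w 60.1 F [-0.28 -0.04 -3.59] q6 [ 0.03  0.33  1.8   0.    1.   -1.33]
d tool [ -36.5 -378.4  151.4] rot [-0.35   0.009 -0.001]
```

Request:
{"method": "apply_moves", "body": {"rows": [[[-20, -20, 8], [0, 0, 0], -1], [[-16, -40, 16], [0, 0.004, 0], -1], [[0, -50, 20], [0, 0.004, 0], -1], [[0, -50, 20], [0, 0, 0], -1], [[0, -50, 20], [0, 0, 0], -1], [[0, -50, 20], [0, 0, 0], -1], [[0, -50, 20], [0, 0, 0], -1], [[0, -40, 16], [0, 0, 0], -1]]}}

```text
time: 7.2
tool_pos: [528.5, -290.7, 196.5]
orientation: [0.073, 0.704, -0.07, 0.703]
wrist_force: [0.3, 0.5, -4.9]
width: 59.6
```

```bash
python3 - <<'E'
from p import *
plan(531.6,-312.5,200,0.141+np.pi/2)
E
```

```text
t 7.2 pos [ 528.5 -290.7  196.5] jaw deg 78.3 w 59.6 F [ 0.27  0.49 -4.87] q6 [-0.63  0.53  1.37  0.    1.24 -2.  ]
d tool [ -3.6 -20.7   7.5] rot [-0.344 -0.002 -0.004]
```

Request:
{"method": "apply_moves", "body": {"rows": [[[0, -5, 3], [-0.115, 0, 0], -1], [[0, -5, 3], [-0.115, 0, 0], -1], [[0, 0, 0], [-0.115, 0, 0], -1], [[15, 0, 0], [0, 0, 0], -1], [[20, 0, 0], [0, 0, 0], -1], [[15, 0, 0], [0, 0, 0], -1], [[0, 0, 0], [0, 0, 0], -1]]}}

```text
time: 8.07
tool_pos: [530.8, -304.8, 137.4]
orientation: [-0.046, 0.708, 0.053, 0.703]
wrist_force: [-0.0, -0.4, -3.9]
width: 59.4
```

```bash
python3 - <<'E'
from p import *
plan(531.6,-312.5,120,0.141+np.pi/2)
E
```

```text
t 8.07 pos [ 530.8 -304.8  137.4] jaw deg 98.0 w 59.4 F [-0.03 -0.36 -3.9 ] q6 [-0.65  0.61  1.41  0.    1.14 -2.36]
d tool [17.3 -7.9 -0.2] rot [-0.002 -0.007 -0.01 ]
```

Request:
{"method": "apply_moves", "body": {"rows": [[[5, -4, 0], [0, 0, 0], -1], [[5, -3, 0], [0, 0, 0], -1], [[2, 0, 0], [0, 0, 0], -1], [[0, 0, 0], [0, 0, 0], -1]]}}

```text
time: 8.57
tool_pos: [532.5, -312.8, 125.8]
orientation: [-0.046, 0.707, 0.052, 0.703]
wrist_force: [-0.1, -0.2, -4.4]
width: 60.1
```

```bash
python3 - <<'E'
from p import *
force(4);plan(531.6,-312.5,120,0.141+np.pi/2)
im=grab_frame("scene")[100:330,60:430,::-1]; cv2.imwrite("pics/s2.png",cv2.resize(im,None,fx=2,fy=2,interpolation=cv2.INTER_CUBIC))
E
```

```text
F mean [-0.26  0.14 -3.78] sd [0.59 0.63 0.43]
t 8.78 pos [ 532.6 -312.7  126. ] jaw deg 97.9 w 59.7 F [ 0.35  0.6  -3.77] q6 [-0.66  0.63  1.41  0.    1.12 -2.37]
d tool [ 6.   0.3 -0.9] rot [-0.003 -0.005 -0.008]
```

View pics/s2.png

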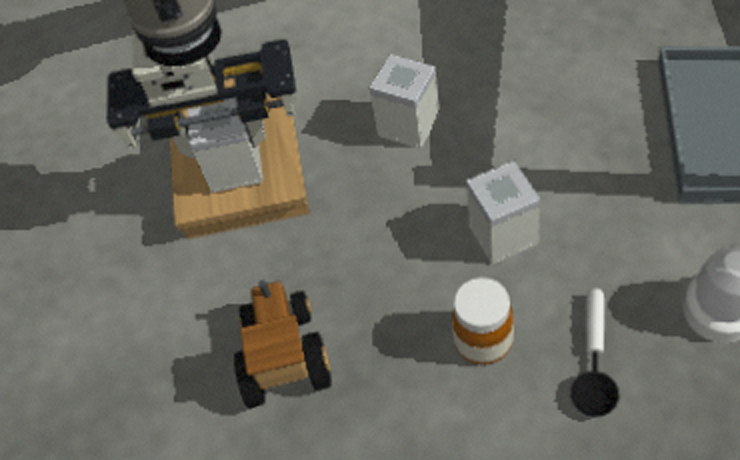

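The tin is over the far half of the step (picture about 225,160) and upright. I lower it slowly.

Request:
{"method": "apply_moves", "body": {"rows": [[[4, 0, 0], [0, 0, 0], -1], [[2, 0, 0], [0, 0, 0], -1], [[2, 0, 0], [0, 0, 0], -1], [[0, 0, 0], [0, 0, 0], -1]]}}

```text
time: 9.32
tool_pos: [532.7, -312.7, 120.5]
orientation: [-0.047, 0.707, 0.051, 0.704]
wrist_force: [1.1, -0.2, -4.5]
width: 59.9
```

```bash
python3 - <<'E'
from p import *
force(3);plan(531.6,-312.5,119.6,0.141+np.pi/2)
E
```

```text
F mean [-0.82  0.29 -0.9 ] sd [0.44 0.25 1.95]
t 9.47 pos [ 532.7 -312.7  120.1] jaw deg 98.0 w 60.2 F [-1.17 -0.06 -0.44] q6 [-0.66  0.63  1.41  0.    1.1  -2.37]
d tool [ 0.5  0.3 -1.1] rot [-0.002 -0.004 -0.007]
```

Contact, as the force is rising. I release and retreat up.

Request:
{"method": "apply_moves", "body": {"rows": [[[1, 0, 0], [0, 0, 0], -1], [[0, 0, 0], [0, 0, 0], 0.2], [[0, 0, 0], [0, 0, 0], 1], [[0, 0, 0], [0, 0, 0], 1], [[0, 0, 0], [0, 0, 0], 1], [[-20, 0, 0], [0, 0, 0], 1], [[-40, 0, 0], [0, 0, 0], 1], [[-40, 0, 0], [0, 0, 0], 1]]}}

```text
time: 10.48
tool_pos: [532.4, -312.8, 218.6]
orientation: [-0.045, 0.708, 0.053, 0.702]
wrist_force: [1.5, -0.6, 0.5]
width: 91.9
```

```bash
python3 - <<'E'
from p import *
plan(435.5,-110,130,-0.458+np.pi/2)
im=grab_frame("scene")[100:330,60:430,::-1]; cv2.imwrite("pics/s3.png",cv2.resize(im,None,fx=2,fy=2,interpolation=cv2.INTER_CUBIC))
E
```

```text
t 10.47 pos [ 532.4 -312.8  218.6] jaw deg 97.9 w 91.9 F [ 1.49 -0.55  0.45] q6 [-0.66  0.54  1.29  0.    1.33 -2.37]
d tool [ 91.5 213.3 -67.2] rot [ 0.597 -0.011 -0.008]
```

View pics/s3.png

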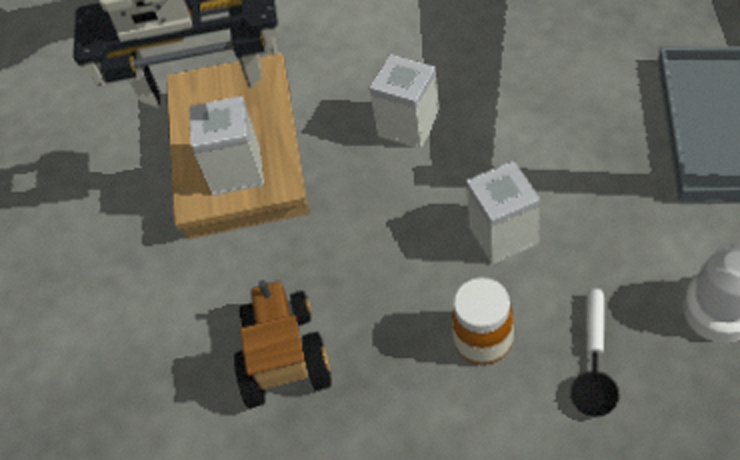

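Tin A stands upright on the step. Next is tin B.

Request:
{"method": "apply_moves", "body": {"rows": [[[0, 40, -12], [0, 0, 0], 1], [[0, 50, -16], [0, 0, 0], 1], [[10, 50, -16], [0, 0, 0], 1], [[10, 48, -15], [0, 0, 0], 1], [[10, 20, -6], [0.15, 0, 0], 1], [[10, 0, 0], [0.15, 0, 0], 1], [[10, 0, 0], [0.15, 0, 0], 1], [[10, 0, 0], [0.15, 0, 0], 1]]}}

```text
time: 11.52
tool_pos: [439.8, -112.1, 166.0]
orientation: [0.168, 0.684, -0.168, 0.69]
wrist_force: [0.6, 0.2, -0.2]
width: 91.5
```

```bash
python3 - <<'E'
from p import *
plan(435.5,-110,60,-0.458+np.pi/2)
s=state();im=grab_frame("wrist")[:,:,::-1].copy()
p=proj("wrist",box(435.5,-110.1,-.458,60,60,0,90),wview(s))
for k in(0,4): cv2.polylines(im,[p[k:k+4].round().astype(int)],True,(0,0,255) if k else (0,255,0),1)
cv2.imwrite("pics/w2.png",im)
E
```

```text
t 11.53 pos [ 439.8 -112.1  166. ] jaw deg 62.5 w 91.5 F [ 0.61  0.15 -0.17] q6 [-0.42  0.3   1.84  0.    0.99 -1.51]
d tool [105.9  -0.4  -5.7] rot [-0.022  0.008 -0.002]
```

View pics/w2.png

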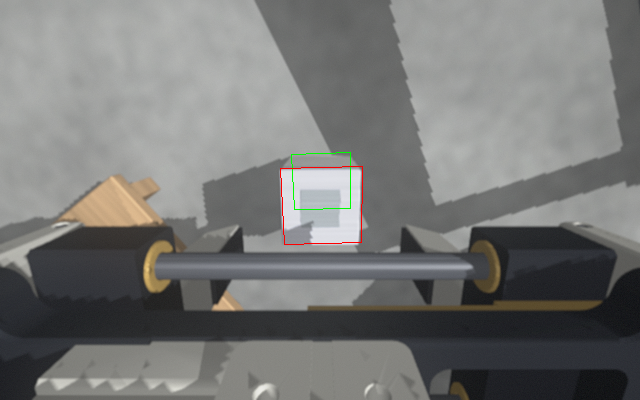

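The outline matches the lid (281–363, 167–244). I go down.

Request:
{"method": "apply_moves", "body": {"rows": [[[25, 0, -3], [-0.02, 0.008, 0], 1], [[25, 0, -3], [0, 0, 0], 1], [[25, 0, -1], [0, 0, 0], 1], [[20, 0, -1], [0, 0.005, 0], 1], [[10, 0, -1], [0, 0.005, 0], 1], [[0, 0, 0], [0, 0, 0], 1]]}}

```text
time: 12.32
tool_pos: [433.2, -108.5, 58.5]
orientation: [0.16, 0.691, -0.157, 0.687]
wrist_force: [-0.0, 0.3, -0.0]
width: 92.0
```

```bash
python3 - <<'E'
from p import *
force(4);plan(435.5,-110,60,-0.458+np.pi/2)
E
```

```text
F mean [-0.33  0.25 -0.04] sd [0.39 0.42 0.19]
t 12.53 pos [ 433.7 -108.7   59.4] jaw deg 64.0 w 91.8 F [ 0.28  0.31 -0.27] q6 [-0.42  0.47  1.96  0.    0.71 -1.54]
d tool [-0.6 -0.4  2.2] rot [ 0.005 -0.005 -0.003]
```

Request:
{"method": "apply_moves", "body": {"rows": [[[0, 0, 2], [0, -0.005, 0], -1], [[0, 0, 0], [0, 0, 0], -1], [[0, 0, 0], [0, 0, 0], -1], [[0, 0, 0], [0, 0, 0], -1], [[-15, 0, 0], [0, 0, 0], -1], [[-25, 0, 0], [0, 0, 0], -1], [[-25, 0, 0], [0, 0, 0], -1], [[-25, 0, 0], [0, 0, 0], -1]], "newtons": 40}}

```text
time: 13.52
tool_pos: [434.0, -109.2, 150.6]
orientation: [0.16, 0.69, -0.158, 0.688]
wrist_force: [0.0, -0.3, -0.8]
width: 59.6
```

Request:
{"method": "apply_moves", "body": {"rows": [[[-25, 0, 0], [0, 0, 0], -1], [[0, 0, 0], [0, 0, 0], -1], [[0, 0, 0], [0, 0, 0], -1]]}}

```text
time: 13.9
tool_pos: [434.0, -109.2, 176.5]
orientation: [0.16, 0.69, -0.158, 0.688]
wrist_force: [0.5, -0.6, -2.0]
width: 59.8
```

```bash
python3 - <<'E'
from p import *
force(6);plan(484,298,220,-0.104+np.pi/2)
E
```

```text
F mean [ 0.04  0.19 -1.39] sd [0.48 0.41 0.39]
t 14.2 pos [ 434.3 -109.4  176.8] jaw deg 64.0 w 60.0 F [ 0.43  0.05 -1.1 ] q6 [-0.42  0.28  1.83  0.    1.03 -1.54]
d tool [ -41.8  388.2 -133.7] rot [-0.349 -0.002 -0.003]
```

Tin B reads about 1.4 N, so it is empty and goes to the tray's far slot.

```bash
python3 - <<'E'
from p import *
plan(543.7,291.7,190,-0.104+np.pi/2)
E
```

```text
t 14.2 pos [ 434.3 -109.4  176.8] jaw deg 64.0 w 60.0 F [ 0.43  0.05 -1.1 ] q6 [-0.42  0.28  1.83  0.    1.03 -1.54]
d tool [-11.9 408.5 -77.2] rot [-0.349 -0.002 -0.003]
```

Request:
{"method": "apply_moves", "body": {"rows": [[[-12, 30, -6], [0, 0, 0], -1], [[0, 54, -10], [0, 0, 0], -1], [[0, 54, -10], [0, 0, 0], -1], [[0, 54, -10], [0, 0, 0], -1], [[0, 54, -10], [0, 0, 0], -1], [[0, 54, -10], [0, 0, 0], -1], [[0, 54, -10], [0, 0, 0], -1], [[0, 40, -8], [0, 0, 0], -1]]}}

```text
time: 15.2
tool_pos: [544.4, 286.2, 187.3]
orientation: [0.162, 0.69, -0.161, 0.687]
wrist_force: [-0.2, 0.1, -1.2]
width: 59.9
```

```bash
python3 - <<'E'
from p import *
plan(543.7,291.7,190,-0.104+np.pi/2)
E
```

```text
t 15.2 pos [544.4 286.2 187.3] jaw deg 63.7 w 59.9 F [-0.2   0.06 -1.18] q6 [ 0.36  0.56  1.35  0.    1.24 -0.75]
d tool [-2.7  4.7 -3.1] rot [-0.356 -0.004 -0.001]
```

Request:
{"method": "apply_moves", "body": {"rows": [[[0, 0, 0], [-0.118, 0, 0], -1], [[0, 0, 0], [-0.118, 0, 0], -1], [[10, 0, 0], [-0.118, 0, 0], -1], [[25, 0, 0], [0, 0, 0], -1], [[25, 0, 0], [0, 0, 0], -1], [[25, 0, 0], [0, 0, 0], -1], [[15, 0, 0], [0, 0, 0], -1], [[0, 0, 0], [0, 0, 0], -1]]}}

```text
time: 16.2
tool_pos: [542.7, 290.5, 79.3]
orientation: [0.031, 0.71, -0.031, 0.703]
wrist_force: [-0.5, -0.5, -0.8]
width: 60.1
```

```bash
python3 - <<'E'
from p import *
plan(543.7,291.7,65.4,-0.104+np.pi/2)
im=grab_frame("scene")[60:290,270:640,::-1]; cv2.imwrite("pics/s4.png",cv2.resize(im,None,fx=2,fy=2,interpolation=cv2.INTER_CUBIC))
E
```

```text
t 16.2 pos [542.7 290.5  79.3] jaw deg 85.0 w 60.1 F [-0.54 -0.51 -0.78] q6 [ 0.37  0.68  1.46  0.    1.02 -1.12]
d tool [13.9  1.3  1. ] rot [ 0.016 -0.009  0.   ]
```

View pics/s4.png

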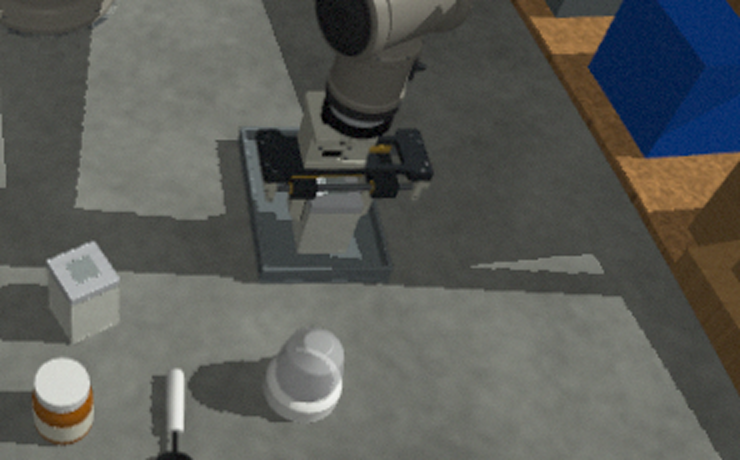

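The tin hangs inside the tray, well clear of its walls. I lower it.

Request:
{"method": "apply_moves", "body": {"rows": [[[5, 1, 1], [0.015, -0.008, 0], -1], [[4, 0, 0], [0, 0, 0], -1], [[2, 0, 0], [0, 0, 0], -1], [[2, 0, 0], [0, 0, 0], -1], [[0, 0, 0], [0, 0, 0], -1]]}}

```text
time: 16.88
tool_pos: [545.8, 292.3, 69.1]
orientation: [0.038, 0.704, -0.036, 0.708]
wrist_force: [-0.1, -0.9, -0.8]
width: 60.1
```

```bash
python3 - <<'E'
from p import *
force(4);plan(543.7,291.7,65.4,-0.104+np.pi/2)
E
```

```text
F mean [ 0.24  0.28 -1.02] sd [0.11 0.51 0.2 ]
t 17.07 pos [545.9 292.4  69.3] jaw deg 84.0 w 59.6 F [ 0.24  1.16 -0.93] q6 [ 0.37  0.69  1.47 -0.    0.98 -1.1 ]
d tool [ 3.8 -0.9 -2.2] rot [-0.     0.006 -0.003]
```

Request:
{"method": "apply_moves", "body": {"rows": [[[2, 0, 0], [0, 0.004, 0], -1], [[2, 0, 0], [0, 0, 0], -1], [[1, 0, 0], [0, 0, 0], -1], [[0, 0, 0], [0, 0, 0], -1]]}}

```text
time: 17.58
tool_pos: [546.2, 292.5, 66.8]
orientation: [0.038, 0.705, -0.036, 0.707]
wrist_force: [0.8, 0.9, -1.0]
width: 60.4
```

```bash
python3 - <<'E'
from p import *
force(4);plan(543.7,291.7,65.4,-0.104+np.pi/2)
E
```

```text
F mean [-0.45 -0.33  0.52] sd [0.24 0.59 1.14]
t 17.77 pos [546.2 292.5  66.6] jaw deg 84.0 w 59.5 F [-0.76 -0.04  0.8 ] q6 [ 0.37  0.69  1.47  0.    0.98 -1.1 ]
d tool [ 1.2 -1.  -2.4] rot [ 0.     0.003 -0.003]
```

Request:
{"method": "apply_moves", "body": {"rows": [[[1, 0, 0], [0, 0, 0], -1], [[0, 0, 0], [0, 0, 0], 0.2], [[0, 0, 0], [0, 0, 0], 1], [[0, 0, 0], [0, 0, 0], 1], [[0, 0, 0], [0, 0, 0], 1], [[-20, 0, 0], [0, 0, 0], 1], [[-40, 0, 0], [0, 0, 0], 1], [[-40, 0, 0], [0, 0, 0], 1]]}}

```text
time: 18.77
tool_pos: [544.2, 291.4, 164.3]
orientation: [0.037, 0.708, -0.037, 0.704]
wrist_force: [-0.0, 0.1, 0.2]
width: 91.9
```

```bash
python3 - <<'E'
from p import *
plan(615.7,-8,160,0.356+np.pi/2)
im=grab_frame("scene")[60:290,270:640,::-1]; cv2.imwrite("pics/s5.png",cv2.resize(im,None,fx=2,fy=2,interpolation=cv2.INTER_CUBIC))
E
```

```text
t 18.77 pos [544.2 291.4 164.3] jaw deg 84.0 w 91.9 F [-0.02  0.06  0.19] q6 [ 0.37  0.58  1.37  0.    1.19 -1.1 ]
d tool [   4.  -290.4  102.2] rot [-0.46  -0.005 -0.   ]
```

View pics/s5.png

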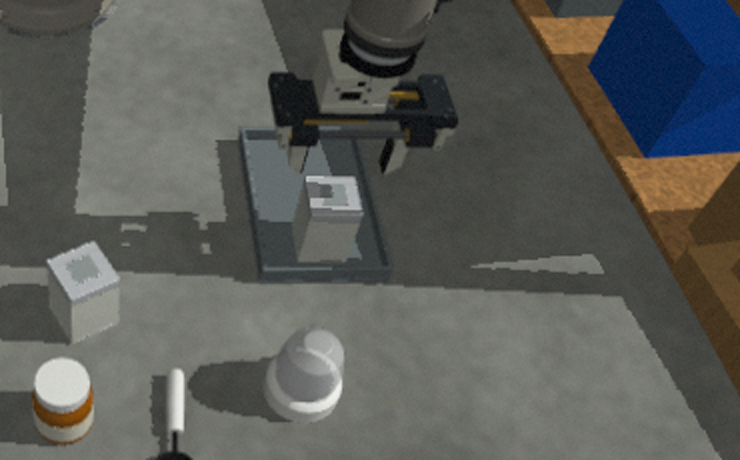

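Tin B stands in the tray. Next is tin C.

Request:
{"method": "apply_moves", "body": {"rows": [[[0, -40, 10], [0, 0, 0], 1], [[0, -54, 18], [0, 0, 0], 1], [[0, -54, 20], [0, 0, 0], 1], [[0, -54, 20], [0, 0, 0], 1], [[0, -54, 20], [0, 0, 0], 1], [[0, -30, 12], [-0.15, 0, 0], 1], [[0, 0, 0], [-0.155, 0, 0], 1], [[0, 0, 0], [-0.155, 0, 0], 1]]}}

```text
time: 19.82
tool_pos: [620.1, -11.6, 170.6]
orientation: [-0.129, 0.691, 0.131, 0.699]
wrist_force: [0.1, 0.1, -0.6]
width: 91.9
```

```bash
python3 - <<'E'
from p import *
plan(615.7,-8,60,0.356+np.pi/2)
s=state();im=grab_frame("wrist")[:,:,::-1].copy()
p=proj("wrist",box(615.7,-8,.356,60,60,0,90),wview(s))
for k in(0,4): cv2.polylines(im,[p[k:k+4].round().astype(int)],True,(0,0,255) if k else (0,255,0),1)
cv2.imwrite("pics/w3.png",im)
E
```

```text
t 19.82 pos [620.1 -11.6 170.6] jaw deg 111.2 w 91.9 F [ 0.09  0.12 -0.56] q6 [-0.15  0.58  1.37  0.01  1.19 -2.09]
d tool [110.5   4.9  -4.1] rot [ 0.015  0.011 -0.001]
```

View pics/w3.png

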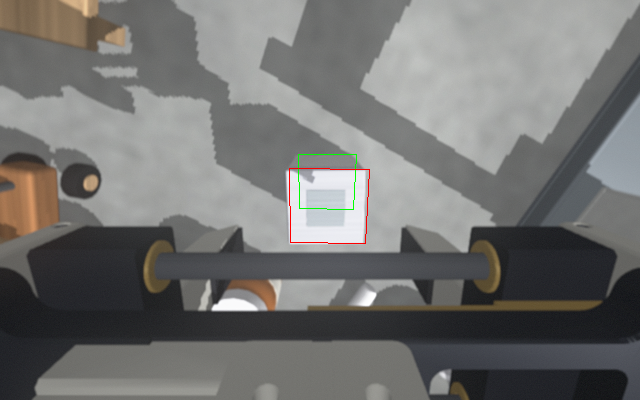

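The outline matches the lid (288–368, 169–243), and the jar behind is clear of the fingers. I go down and grip.

Request:
{"method": "apply_moves", "body": {"rows": [[[20, 5, -4], [0.015, 0.01, 0], 1], [[25, 0, -1], [0, 0, 0], 1], [[25, 0, -1], [0, 0, 0], 1], [[25, 0, -1], [0, 0, 0], 1], [[14, 0, -1], [0, 0.003, 0], 1], [[0, 0, 0], [0, 0, 0], 1]]}}

```text
time: 20.62
tool_pos: [611.7, -9.2, 58.7]
orientation: [-0.123, 0.696, 0.123, 0.696]
wrist_force: [1.0, -0.2, 0.1]
width: 91.3
```

```bash
python3 - <<'E'
from p import *
force(3);plan(615.7,-8,60,0.356+np.pi/2)
E
```

```text
F mean [-0.19  0.27  0.35] sd [0.28 0.31 0.12]
t 20.77 pos [612.9  -9.4  60.5] jaw deg 110.0 w 91.7 F [-0.56  0.68  0.19] q6 [-0.14  0.69  1.49 -0.    0.96 -2.06]
d tool [0.5 0.4 3.1] rot [-0.006  0.003  0.002]
```

Request:
{"method": "apply_moves", "body": {"rows": [[[0, 0, 3], [-0.006, 0, 0], -1], [[0, 0, 0], [0, 0, 0], -1], [[0, 0, 0], [0, 0, 0], -1], [[0, 0, 0], [0, 0, 0], -1], [[-15, 0, 0], [0, 0, 0], -1], [[-25, 0, 0], [0, 0, 0], -1], [[-25, 0, 0], [0, 0, 0], -1], [[-25, 0, 0], [0, 0, 0], -1]], "newtons": 40}}

```text
time: 21.78
tool_pos: [613.4, -7.8, 152.9]
orientation: [-0.125, 0.697, 0.125, 0.695]
wrist_force: [1.1, -0.2, -4.6]
width: 59.9
```

Request:
{"method": "apply_moves", "body": {"rows": [[[-30, 0, 0], [0, 0, 0], -1], [[0, 0, 0], [0, 0, 0], -1], [[0, 0, 0], [0, 0, 0], -1]]}}

```text
time: 22.15
tool_pos: [612.8, -7.6, 184.8]
orientation: [-0.125, 0.697, 0.125, 0.695]
wrist_force: [0.3, -0.7, -5.6]
width: 60.0
```

```bash
python3 - <<'E'
from p import *
force(6)
print("step near");plan(406.6,-330.2,190,0.141+np.pi/2)
print("tray near");plan(424.3,304.2,190,-0.104+np.pi/2)
E
```

```text
F mean [ 0.21 -0.38 -4.94] sd [0.52 0.56 0.24]
step near
t 22.45 pos [613.3  -7.7 185.2] jaw deg 110.4 w 59.7 F [ 0.01 -0.84 -5.23] q6 [-0.14  0.56  1.36 -0.    1.23 -2.06]
d tool [  -4.4 -230.3 -306.1] rot [ 0.215 -0.002 -0.   ]
tray near
t 22.45 pos [613.3  -7.7 185.2] jaw deg 110.4 w 59.7 F [ 0.01 -0.84 -5.23] q6 [-0.14  0.56  1.36 -0.    1.23 -2.06]
d tool [ -4.5 358.2 -68.6] rot [ 0.46  -0.002 -0.   ]
```

Tin C reads about 4.9 N, so it is full and goes to the step's near slot. I raise it to clear tin A.

Request:
{"method": "apply_moves", "body": {"rows": [[[-30, 0, -20], [0, 0, 0], -1], [[-15, -15, -40], [0, 0, 0], -1], [[0, -34, -43], [0, 0, 0], -1], [[0, -34, -43], [0, 0, 0], -1], [[0, -34, -43], [0, 0, 0], -1], [[0, -36, -43], [0, 0, 0], -1], [[0, -36, -38], [0, 0, 0], -1], [[0, -30, -28], [0, 0, 0], -1]]}}

```text
time: 23.45
tool_pos: [405.8, -323.2, 229.8]
orientation: [-0.127, 0.697, 0.127, 0.694]
wrist_force: [0.6, 0.9, -5.0]
width: 59.9
```

```bash
python3 - <<'E'
from p import *
plan(406.6,-330.2,130,0.141+np.pi/2)
E
```

```text
t 23.45 pos [ 405.8 -323.2  229.8] jaw deg 110.8 w 59.9 F [ 0.56  0.85 -4.96] q6 [-0.82  0.35  1.57 -0.    1.23 -2.75]
d tool [99.8 -6.9 -1.4] rot [ 0.221 -0.003 -0.   ]
```

Request:
{"method": "apply_moves", "body": {"rows": [[[0, 0, 0], [0.11, 0, 0], -1], [[0, 0, 0], [0.11, 0, 0], -1], [[20, 0, 0], [0, 0, 0], -1], [[25, 0, 0], [0, 0, 0], -1], [[25, 0, 0], [0, 0, 0], -1], [[20, 0, 0], [0, 0, 0], -1], [[8, 0, 0], [0, 0, 0], -1], [[0, 0, 0], [0, 0, 0], -1]]}}

```text
time: 24.45
tool_pos: [403.4, -327.6, 128.2]
orientation: [-0.045, 0.707, 0.045, 0.705]
wrist_force: [-0.6, -0.8, -4.3]
width: 60.3
```

```bash
python3 - <<'E'
from p import *
plan(406.6,-330.2,110.5,0.141+np.pi/2)
im=grab_frame("scene")[60:290,60:430,::-1]; cv2.imwrite("pics/s6.png",cv2.resize(im,None,fx=2,fy=2,interpolation=cv2.INTER_CUBIC))
E
```

```text
t 24.45 pos [ 403.4 -327.6  128.2] jaw deg 97.3 w 60.3 F [-0.56 -0.84 -4.27] q6 [-0.83  0.46  1.7  -0.    0.98 -2.52]
d tool [17.7 -3.   2.9] rot [-0.013 -0.003  0.001]
```

View pics/s6.png

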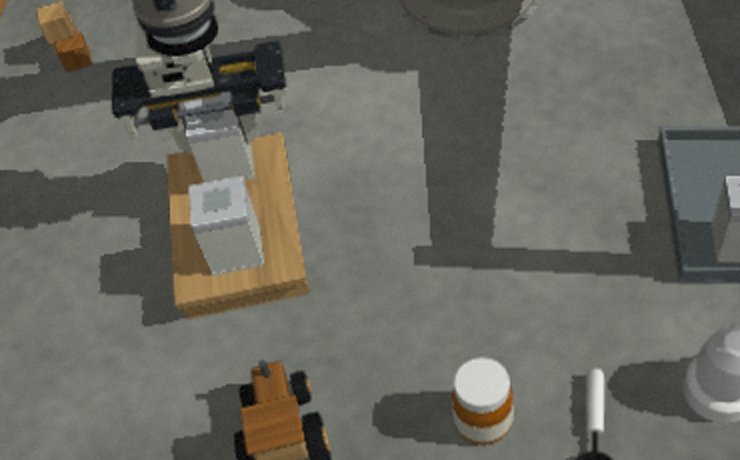

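Tin C hangs over the near half of the step (about 220,145), with a gap to tin A. I lower it.

Request:
{"method": "apply_moves", "body": {"rows": [[[5, -2, 2], [-0.012, 0, 0], -1], [[4, 0, 0], [0, 0, 0], -1], [[3, 0, 0], [0, 0, 0], -1], [[2, 0, 0], [0, 0, 0], -1], [[0, 0, 0], [0, 0, 0], -1]]}}

```text
time: 25.12
tool_pos: [406.8, -330.5, 115.6]
orientation: [-0.051, 0.705, 0.048, 0.705]
wrist_force: [-0.3, 0.4, -4.6]
width: 60.1
```

```bash
python3 - <<'E'
from p import *
force(4);plan(406.6,-330.2,110.5,0.141+np.pi/2)
E
```

```text
F mean [ 0.25  0.21 -5.  ] sd [0.29 0.26 0.48]
t 25.32 pos [ 406.9 -330.7  115.9] jaw deg 98.1 w 59.7 F [ 0.22  0.11 -5.56] q6 [-0.83  0.49  1.71 -0.    0.95 -2.54]
d tool [ 5.4  0.5 -0.2] rot [-0.    -0.     0.005]
```

Request:
{"method": "apply_moves", "body": {"rows": [[[2.5, 0, 0], [0, 0, 0], -1], [[2, 0, 0], [0, 0, 0], -1], [[1.5, 0, 0], [0, 0, 0], -1], [[0, 0, 0], [0, 0, 0], -1]]}}

```text
time: 25.82
tool_pos: [407.0, -330.9, 113.3]
orientation: [-0.052, 0.705, 0.047, 0.706]
wrist_force: [0.0, -0.2, -5.3]
width: 60.0
```

```bash
python3 - <<'E'
from p import *
force(4);plan(406.6,-330.2,110.5,0.141+np.pi/2)
E
```

```text
F mean [-0.11  0.23 -1.16] sd [0.78 0.29 1.96]
t 26.02 pos [ 407.1 -331.   113.1] jaw deg 98.1 w 59.9 F [-0.4   0.55 -0.83] q6 [-0.83  0.49  1.71 -0.    0.94 -2.54]
d tool [ 2.6  0.8 -0.3] rot [-0.     0.001  0.007]
```

Request:
{"method": "apply_moves", "body": {"rows": [[[1, 0, 0], [0, 0, 0], -1], [[1, 0, 0], [0, 0, 0], -1], [[0, 0, 0], [0, 0, 0], -1]]}}

```text
time: 26.4
tool_pos: [407.0, -331.0, 113.1]
orientation: [-0.052, 0.705, 0.047, 0.706]
wrist_force: [-0.8, -0.4, -5.2]
width: 60.2
```

```bash
python3 - <<'E'
from p import *
force(4);plan(406.6,-330.2,110.5,0.141+np.pi/2)
E
```

```text
F mean [-1.69  0.9   1.97] sd [0.21 0.3  0.85]
t 26.6 pos [ 407. -331.  113.] jaw deg 98.1 w 60.1 F [-1.52  1.01  1.22] q6 [-0.83  0.49  1.71 -0.    0.94 -2.54]
d tool [ 2.5  0.9 -0.3] rot [0.    0.001 0.007]
```

Firmly in contact at 113 mm. I release and lift clear.

Request:
{"method": "apply_moves", "body": {"rows": [[[0, 0, 0], [0, 0, 0], 0.2], [[0, 0, 0], [0, 0, 0], 1], [[0, 0, 0], [0, 0, 0], 1], [[0, 0, 0], [0, 0, 0], 1], [[-20, 0, 0], [0, 0, 0], 1], [[-40, 0, 0], [0, 0, 0], 1], [[-50, 0, 0], [0, 0, 0], 1], [[-40, 0, 0], [0, 0, 0], 1]]}}

```text
time: 27.6
tool_pos: [406.3, -329.7, 263.8]
orientation: [-0.051, 0.706, 0.049, 0.705]
wrist_force: [0.7, -0.2, 0.7]
width: 92.1
```

Request:
{"method": "apply_moves", "body": {"rows": [[[0, 50, 0], [0, 0, 0], 1], [[0, 50, 0], [0, 0, 0], 1], [[0, 50, 0], [0, 0, 0], 1], [[0, 50, 0], [0, 0, 0], 1], [[0, 0, 0], [0, 0, 0], 1]]}}

```text
time: 28.22
tool_pos: [378.8, -128.2, 266.2]
orientation: [-0.053, 0.703, 0.045, 0.708]
wrist_force: [1.2, -0.1, 0.5]
width: 91.6
```

```bash
cat > fit1.py <<'E'
from h import *
ims={};obs={}
for c in("top","scene"):
    ims[c]=grab_frame(c)[:,:,::-1].copy(); obs[c]=masks_of(c,"tin_1")
    print(c,[(round(r["score"],2),[round(v) for v in r["box"]]) for r in obs[c]])
C={"step":(466,-322,.141),"tray":(484,298,-.104)}
for nm,g,k,z in(("A",(525.7,-313.4),"step",50),("B",(544,292),"tray",6),("C",(407,-331),"step",50)):
    o=[]
    for c in ims:
        u=proj(c,[*g,z+45])[0]
        for r in obs[c]:
            b=r["box"]
            if np.hypot((b[0]+b[2])/2-u[0],(b[1]+b[3])/2-u[1])<12: o.append((c,r["mask"],None));break
    if not o: print(nm,"none");continue
    v,f=fit(o,(*g,(-.2,.2)),60,60,z,z+90); X=C[k];d=v[:2]-X[:2];c_,s_=np.cos(X[2]),np.sin(X[2])
    print(nm,len(o),v.round(2),round(f,3),k,"local",round(d@[c_,s_]),round(d@[-s_,c_]))
    for c in ims:
        p=proj(c,box(*v,60,60,z,z+90))
        for j in(0,4): cv2.polylines(ims[c],[(p[j:j+4]*16).round().astype(int)],True,(0,0,255) if j else (0,255,0),1,cv2.LINE_AA,4)
cv2.imwrite("pics/et.png",cv2.resize(ims["top"][100:330,140:510],None,fx=2,fy=2))
cv2.imwrite("pics/es.png",cv2.resize(ims["scene"][100:330,120:490],None,fx=2,fy=2))
s=state();print(s["time"],s["tool_pos"])
E
python3 fit1.py
```

```text
top [(0.95, [430, 224, 472, 252]), (0.93, [448, 275, 482, 302]), (0.89, [179, 211, 216, 244])]
scene [(0.9, [148, 109, 188, 156]), (0.79, [154, 148, 193, 197]), (0.62, [416, 149, 452, 195])]
A 2 [ 5.2556e+02 -3.1304e+02  1.8000e-01] 0.073 step local 60 1
B 2 [ 5.4664e+02  2.9240e+02 -1.1000e-01] 0.051 tray local 63 1
C 2 [ 4.0569e+02 -3.3073e+02  1.5000e-01] 0.274 step local -61 0
28.425 [ 379.83187472 -131.61634548  266.03328474]
```

View pics/et.png

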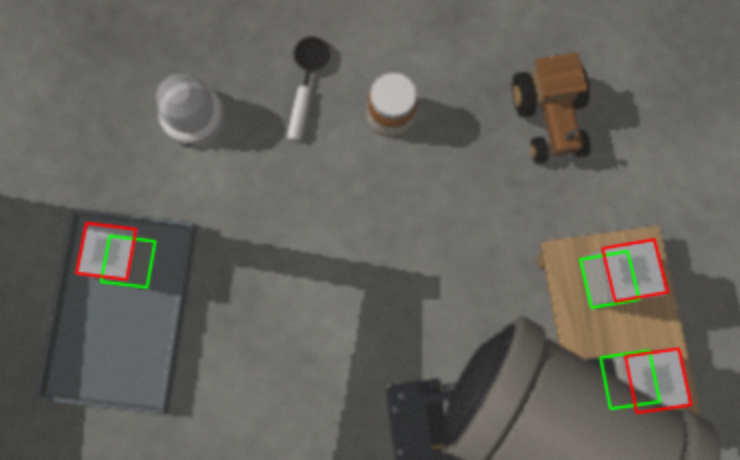

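View pics/es.png

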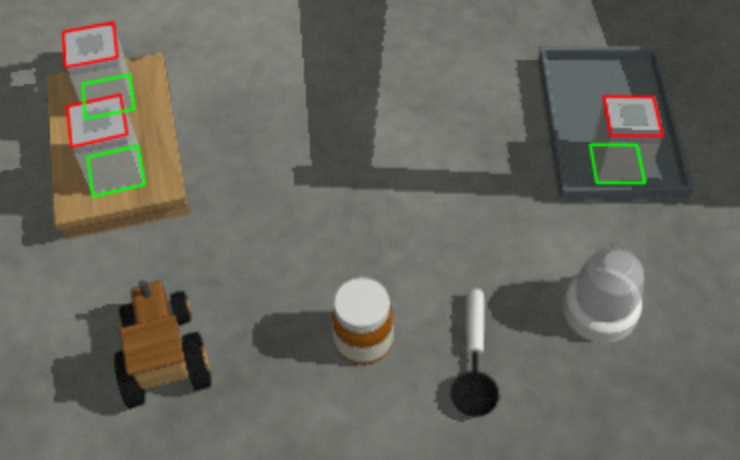

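Both pictures show the three tins upright on their supports, and the fitted outlines match. The bystanders look unmoved and the gripper is clear. I hand in the job.

```bash
python3 -c "
from workcell import *
print(sign_off())"
```

```text
the job is handed in; nothing more can be done
None
```

All three tins are sorted, and I handed the job in at about 28 s of the 72 s allowed. Sign-off reports no verdict.

I identified the tins by position only, so A, B and C need not match tin_1, tin_2 and tin_3.

| Tin | Start | Lift reading | Judged | Placed | Fitted offset from support centre (along x, along y) |
|---|---|---|---|---|---|
| A | robot's left | about 3.8 N | full | birch step, far slot | +60, +1 mm |
| B | robot's right | about 1.4 N | empty | wash-up tray, far slot | +63, +1 mm |
| C | middle, furthest out | about 4.9 N | full | birch step, near slot | −61, 0 mm |

In the last top and scene pictures all three tins stand upright, apart from each other and within the limits. The tractor, jar, night light and spoon look unmoved. The gripper was open and clear, 266 mm up.

**Checks that disagreed:**
- **Tin C's fit:** it scored poorly (error 0.27, against 0.05–0.07 for the others), I think because the arm hid part of it from the top camera. Its outline still matched in the scene view.
- **Tin C's contact height:** it touched the step about 2 mm higher than I expected, but the wrist force confirmed solid contact before I released it.

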